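Open the canister whose thread hand is unknown

TASK

Push the blue square canister along the bench, upright and never lifted, into the plywood jig until it is fully home against the back stop, so that it cannot turn. Nobody knows whether its orange cap has a right-hand or a left-hand thread: with the canister in the jig, try the cap one way and, if it comes up against a stop, the other way, until it is loose, then lift it straight off. Finish still holding the cap in the gripper, about 10 cm above the canister's neck, with the canister left home in the jig; leave the nail jar, masking tape and pliers round the jig where they are.

Things in the scene. Friction and masses are not known exactly. Their poses are not given: they have to be found in the camera images.
- canister: loose blue square canister of slippery plastic (friction about 0.25) on the bench, 64 x 64 mm, 65 mm high to its flat shoulder, about 0.75 kg. Origin: centre of its underside; z up; -x is the face nearest the white tick on the shoulder. Starts 140 to 165 mm before the jig's seat, up to 20 mm aside, its x axis within 0.2 rad of the jig's
- cap: loose orange ribbed cap on the canister's neck, 46 mm diameter, 25 mm high, 35 g. Origin: centre of its lower rim, z up; when on, the rim is 67 mm and the flat top 92 mm above the bench. The white line on its top points along the cap's -x and starts within 0.06 rad of the canister's -x. It does not rise as it turns
- neck (a point): centre of the neck's top, 87 mm above the bench, under the cap. Three-lug quick thread, its hand hidden and drawn anew each start: the tightening way the cap turns only 3 to 16 degrees and stops hard (0.3 Nm is plenty to feel it); the loosening way it turns easily, lifts off freely between 45 and 67 degrees (60 is best), and stops hard at about 68. Lifting it while locked lifts the canister
- jig: plywood holding jig screwed to the bench, 32 mm high, no floor: two cheeks 70 mm apart inside, 118 mm wide overall, back stop at +x (face at x = +33 mm), mouth open to -x. Origin: on the bench at the seat's centre; the canister is home when its origin is here with its x axis along the jig's x axis
- mouth (a point): on the bench at the entrance of the jig, at the jig's x = -57 mm, where its two flared guides end, about 105 mm apart; they narrow to 69 mm at x = -17 mm. Left of here (world y > -0.22) stands the fixed mitre saw, 0.41 m high: an arm swinging over from the left should draw its tool in to about 0.44 m from the base axis, 0.36 m up
- nail_jar: bystander: glass jar with a lid, 68 mm diameter, 84 mm high, beside the jig on its +y side, origin at the underside's centre
- masking_tape: bystander: roll of masking tape lying flat, 93 mm across, 25 mm high, beside the jig on its -y side, origin at the underside's centre
- pliers: bystander: pliers with red handles lying flat, 64 x 166 x 13 mm, long axis y, beyond the jig's back stop, origin at the underside's centre

How it is judged:
By the outcome, as a careful person would: the job done as asked, in the order asked, and still so for the second after the job is handed in, while the arm keeps its last pose, push and grip.
It also fails if it takes over 64 s, if anything falls off the work surface, if the arm or the gripper's body presses on something with over 40 N, if the wrist force passes 120 N, or if a joint passes its speed limit or range.

ROBOT

A 7-joint arm with a two-finger parallel gripper is mounted at the origin on a cart in front of the work surface, level with it; the furniture and walls round the work are solid. World frame = base frame: x ahead of the robot, y to its left, z up, the work surface at z = 0. Lengths are in m, angles in rad, forces in N, time in s.
With the tool pointing down it reaches from about 0.425 to 0.925 m from the base axis. Payload 6.8 kg.
Tool frame: the origin (TCP) lies at the very end of the fingers, on their centre line; the grasp point (between the pads) lies 19 mm behind it; z points along the fingers, y is the line along which they close (so a half turn about z gives the same grasp; the last joint's range is limited). The gripper opens to 85 mm and grips with 20 to 120 N. Pads are 22 mm wide; open, the fingers measure 114 mm over their backs; the gripper's body (76 mm by 85 mm) begins 54 mm behind the grasp point. The pads swing forward as they close: fully open they stand 13 mm farther back than shut.
Start: joints at [-1.335, 0.477, 0.022, 1.555, -0.011, 1.109, -0.083], TCP at [0.228, 0.636, 0.231] pointing down, gripper open.
Joint ranges: [-2.96, 2.96], [-0.34, 2.1], [-1.41, 1.46], [0.24, 2.44], [-1.37, 4.51], [0.17, 1.92], [-2.96, 2.96]. Speed limits (rad/s): [2.39, 2.39, 3.14, 3.14, 3.14, 3.14, 3.14].

INTERFACE

Orientations are given as a unit quaternion [w, x, y, z].
In Python, from station import * gives the robot as it stands.
- The arm moves only by the tool jog_arm, never from a script. Its argument "moves" is one flat list of numbers, 7 for each row, row after row: the shift along the tool's x, y, z normalised to -1 to 1, where 1 is 20 mm, then the turn, a rotation vector about the tool's x, y, z normalised to -1 to 1, where 1 is 4 degrees, then the opening, from 0 (shut) to 1 (fully open). In form: [x, y, z, rx, ry, rz, claw, x, y, z, rx, ry, rz, claw, ...]. A call has exactly 8 rows; each row shifts and turns the commanded pose from where the row before left it, along the tool's axes as they then stand; what a row does not reach is not made up. A row lasts 1/12 s, in which the tool goes at most 41.7 mm and 7.16 degrees, less where a joint would pass 70% of its speed; a pose out of reach is approached as far as the arm can. A call with a number of a shift or a turn outside -1 to 1 is refused whole. A call with a gripper value outside its range is refused whole. The fingers move at their own pace and stop on an object; "grip_force" is the grip in N (left out, the last holds). Time passes only in rows, so rows that do not move let the fingers close, or fill a call up. It gives the time, the measured TCP pose, the force, the opening and the grip force at its end, in the units of the state.
- get_obs(): the state, without advancing time (a new reading comes with each control period).
- read_camera(name): name is "scene" or "top" or "wrist"; returns a dict with "color" (420x560x3 uint8, blue, green, red), "fx", "fy", "cx", "cy" (pixels), "k1" (the pictures are not rectified: a ray, as slopes to the right and down, at radius r is drawn at 1 + k1 r^2 times it, then the intrinsics apply), "rvec" (rotation vector, rad) and "tvec" (3), from world to camera coordinates, as OpenCV has them. Camera axes: x right, y down, z forward; pixel columns grow to the right and rows downward; lengths in m; the calibration is good to about 2 mm. A picture is of the moment at which its call begins. There is no depth.
- hand_in(): hands the job in; it is judged then, once.
The state is a dict: "t": time; "q": joint angles; "joint_vel": joint speeds; "joint_torque": joint torques, N m; "eef_pos": TCP position; "tool_rot": TCP orientation; "contact_force": force on the tool from outside, world axes, zero at the start; "torque": the same for the moment, N m; "gripper_width": opening from 0.0 (shut) to 1.0 (fully open); "grasp_force": force on a finger pad.
Only numpy, scipy, OpenCV 4.12 (cv2) and the standard library are available. Lean on these libraries where they do the work, as an engineer would, in place of code of your own. Each camera call takes 0.05 s, during which the arm holds its last target. There are 200 camera calls.

## Working session

There is one attempt and no reset: what is moved stays moved. The work goes in short steps, Python scripts to look and compute and a tool call to move; the robot and the scene stay as the last step left them, time stands still between calls to the robot, and variables do not carry over. Pictures are saved under pics/ and viewed, at most 10 in all, crops included, and the job is handed in when it is done.

Besides the shell and the picture viewer there is one more tool, called after "Emit:" by a JSON object that holds its "name" and its "arguments". jog_arm: Moves the arm, as the interface text tells. Scaled input: -1 to 1 covers 20 mm each way for a shift and 4 degrees each way for a turn. Its arguments: {"type":"object","properties":{"moves":{"type":"array"},"grip_force":{"type":"number"}},"required":["moves"]}

```bash
mkdir -p pics; ls; python3 - <<'E'
from station import *
import cv2,numpy as np
o=get_obs();print({k:np.round(v,3).tolist() for k,v in o.items()})
for n in("scene","top"):
    c=read_camera(n);cv2.imwrite(f"pics/{n}0.png",c["color"])
    R=cv2.Rodrigues(np.array(c["rvec"]))[0];print(n,c["fx"],c["fy"],c["cx"],c["cy"],c["k1"],np.round(-R.T@np.array(c["tvec"]).ravel(),3),np.round(R,2).tolist())
E
```

```text
pics
{'t': 0.0, 'q': [-1.335, 0.478, 0.022, 1.556, -0.012, 1.109, -0.083], 'joint_vel': [-0.001, 0.001, -0.0, 0.001, 0.001, 0.002, -0.001], 'joint_torque': [-0.0, -59.646, 1.608, -28.119, 0.013, 0.01, -0.0], 'eef_pos': [0.227, 0.635, 0.23], 'tool_rot': [-0.0, 0.171, 0.985, -0.001], 'contact_force': [-0.241, -0.456, -0.558], 'torque': [0.003, 0.008, 0.026], 'grasp_force': 0.0, 'gripper_width': 1.003}
scene 492.591804134277 492.591804134277 277.72172656278633 198.66606195306704 -0.05653853630024506 [ 0.295 -0.823  0.754] [[0.88, -0.47, 0.01], [-0.36, -0.7, -0.61], [0.3, 0.54, -0.79]]
top 486.7426262127607 486.7426262127607 278.72991182950426 220.56451552926902 -0.14010644762518448 [ 0.455 -0.387  0.907] [[0.02, -1.0, -0.02], [-0.99, -0.02, -0.1], [0.1, 0.02, -0.99]]
```

View pics/scene0.png

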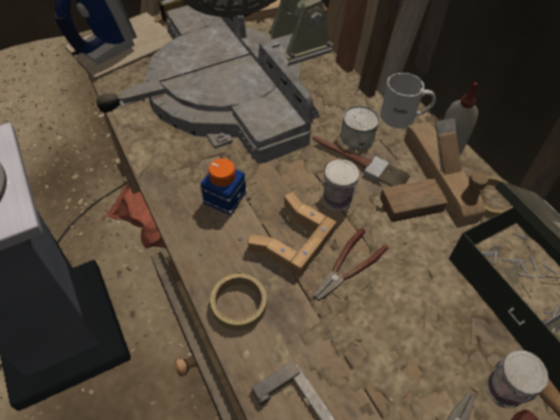

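View pics/top0.png

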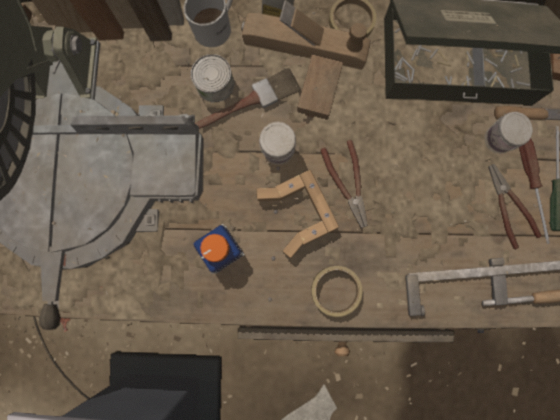

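The scene view shows the canister at about (223,185) with the jig at about (300,235). The top view shows the canister at (216,249), the jig at (305,215) with its mouth open to the lower left, the jar at (278,140), the tape at (337,292) and the pliers at (345,185).

```bash
cat > h.py <<'E'
from station import *
import cv2,numpy as np
def cam(n):
    c=read_camera(n);c["R"]=cv2.Rodrigues(np.array(c["rvec"],float))[0];c["t"]=np.array(c["tvec"],float).ravel()
    c["K"]=np.array([[c["fx"],0,c["cx"]],[0,c["fy"],c["cy"]],[0,0,1.]]);c["D"]=np.array([c["k1"],0,0,0.]);c["C"]=-c["R"].T@c["t"];return c
def rays(c,p):
    u=cv2.undistortPoints(np.array(p,float).reshape(-1,1,2),c["K"],c["D"])[:,0]
    return np.c_[u,np.ones(len(u))]@c["R"]
def plane(c,p,z):
    d=rays(c,p);return c["C"]+d*((z-c["C"][2])/d[:,2])[:,None]
def proj(c,P): return cv2.projectPoints(np.array(P,float).reshape(-1,1,3),c["R"],c["t"],c["K"],c["D"])[0][:,0]
def tri(a,pa,b,pb):
    out=[]
    for x,y in zip(rays(a,pa),rays(b,pb)):
        s=np.linalg.lstsq(np.c_[x,-y],b["C"]-a["C"],rcond=None)[0];p=a["C"]+s[0]*x;q=b["C"]+s[1]*y
        out.append([*(p+q)/2,np.linalg.norm(p-q)])
    return np.array(out)
def big(m):
    cs=cv2.findContours(m.astype(np.uint8),cv2.RETR_EXTERNAL,cv2.CHAIN_APPROX_NONE)[0];return max(cs,key=cv2.contourArea)
E
python3 - <<'E'
from h import *
t=cam("top");s=cam("scene")
a=cv2.resize(t["color"][160:280,180:350],None,fx=4.7,fy=4.7,interpolation=cv2.INTER_CUBIC);a=a[:590,:799];cv2.imwrite("pics/tz.png",a)
b=cv2.resize(s["color"][145:285,190:350],None,fx=4.2,fy=4.2,interpolation=cv2.INTER_CUBIC);cv2.imwrite("pics/sz.png",b[:600])
for c,n in((t,"t"),(s,"s")):
    h=cv2.cvtColor(c["color"],cv2.COLOR_BGR2HSV);H,S,V=cv2.split(h)
    m=(H<14)&(S>190)&(V>150);k=big(m);print(n,"cap",cv2.fitEllipse(k),cv2.contourArea(k))
    m=(H>105)&(H<130)&(S>140)&(V>50);k=big(m);print("blue",cv2.minAreaRect(k),cv2.approxPolyDP(cv2.convexHull(k),2.5,True)[:,0].tolist())
    m=(H>8)&(H<20)&(S>90)&(V>130);k=big(m);print("ply",cv2.boundingRect(k),cv2.approxPolyDP(k,2,True)[:,0].tolist())
E
```

```text
Traceback (most recent call last):
cv2.error: OpenCV(4.12.0) /io/opencv/modules/imgproc/src/shapedescr.cpp:361: error: (-201:Incorrect size of input array) There should be at least 5 points to fit the ellipse in function 'fitEllipseNoDirect'
```

View pics/tz.png

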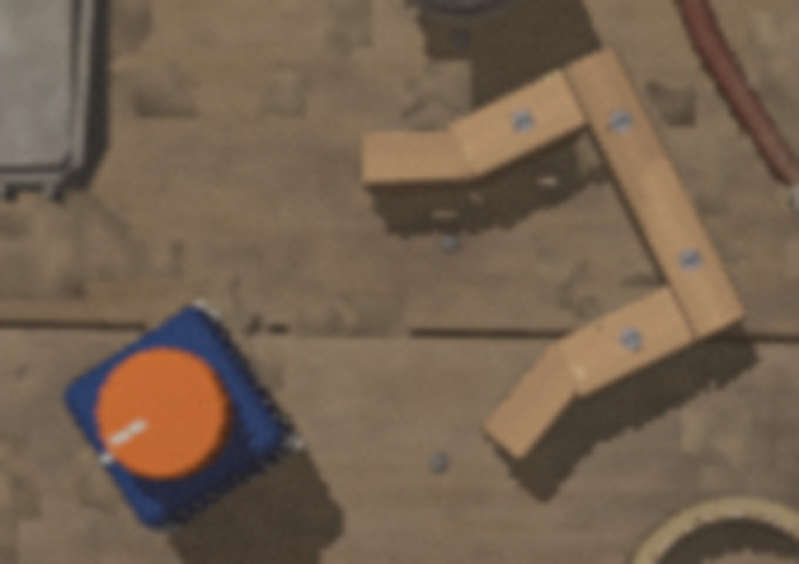

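View pics/sz.png

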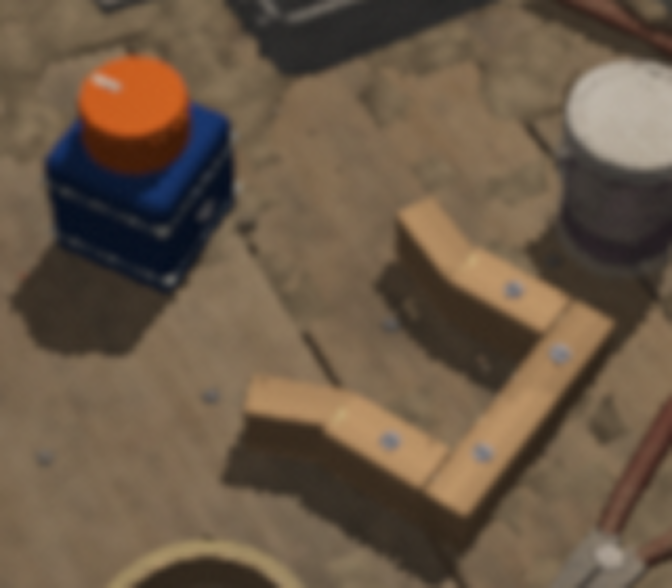

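The zoomed views show all the corners and screws. In the top crop the cap is at (163,413), the tick at (107,458) on the side away from the jig, and the jig screws at (522,121), (621,121), (690,260) and (630,338).

```bash
python3 - <<'E'
from h import *
t=cam("top");s=cam("scene")
T=lambda p:(np.array(p,float)+.5)/4.7-.5+[180,160]
S=lambda p:(np.array(p,float)+.5)/4.2-.5+[190,145]
tp=T([(522,121),(621,121),(690,260),(630,338),(565,70),(610,48),(745,318),(695,340)])
sp=S([(513,290),(560,354),(483,453),(390,441),(572,303),(613,325),(465,515),(425,490)])
print("jig tri\n",tri(t,tp,s,sp).round(4));P=plane(t,tp,.032);Q=plane(s,sp,.032);print(np.c_[P[:,:2],Q[:,:2]].round(4))
for c,n in((t,"t"),(s,"s")):
    r=slice(180,300) if n=="t" else slice(150,215); c0=190
    im=c["color"][r,c0:260].astype(int);B,G,R=im[...,0],im[...,1],im[...,2]
    for th in(80,100,120,140,160,180):
        m=(R>th)&(R-B>0.6*R);cs=cv2.findContours(m.astype(np.uint8),cv2.RETR_EXTERNAL,cv2.CHAIN_APPROX_NONE)[0]
        k=max(cs,key=len)
        if len(k)>5:
            e=cv2.fitEllipse(cv2.convexHull(k));print(n,th,(e[0][0]+c0,e[0][1]+r.start),e[1],e[2])
    bl=(B>R+25)&(B>G+15);k=big(bl);k=k+[c0,r.start];k=k.astype(np.int32)
    print("blue",cv2.minAreaRect(k),cv2.approxPolyDP(cv2.convexHull(k),2,True)[:,0].tolist())
w=T([(163,411)]);print("cap",plane(t,w,.092),plane(s,S([(134,98)]),.092),tri(t,w,s,S([(134,98)])))
lt=T([(108,440),(145,426)]);print("line",plane(t,lt,.092))
print("sh",plane(t,T([(200,305),(65,395),(155,527),(295,440),(107,458)]),.065))
E
```

```text
jig tri
 [[ 6.066e-01 -3.883e-01  2.980e-02  2.000e-04]
 [ 6.073e-01 -4.267e-01  3.020e-02  2.000e-04]
 [ 5.537e-01 -4.542e-01  3.010e-02  1.000e-04]
 [ 5.230e-01 -4.314e-01  2.970e-02  3.000e-04]
 [ 6.273e-01 -4.045e-01  2.720e-02  8.000e-04]
 [ 6.369e-01 -4.222e-01  2.650e-02  0.000e+00]
 [ 5.323e-01 -4.759e-01  3.010e-02  1.400e-03]
 [ 5.240e-01 -4.571e-01  2.780e-02  2.200e-03]]
[[ 0.6063 -0.3883  0.6056 -0.3895]
 [ 0.6071 -0.4266  0.6064 -0.4276]
 [ 0.5535 -0.454   0.5531 -0.4552]
 [ 0.5229 -0.4314  0.5221 -0.4326]
 [ 0.6267 -0.4046  0.6247 -0.4072]
 [ 0.6358 -0.422   0.6343 -0.4252]
 [ 0.5315 -0.4754  0.5323 -0.477 ]
 [ 0.5226 -0.4563  0.5237 -0.4596]]
t 80 (214.50466346740723, 247.7209014892578) (26.82616424560547, 27.236141204833984) 115.57405090332031
t 100 (214.25452613830566, 247.58733367919922) (26.562496185302734, 26.896554946899414) 23.171981811523438
t 120 (214.0803565979004, 247.50943756103516) (26.167251586914062, 26.811704635620117) 24.339895248413086
t 140 (213.91658401489258, 247.29581451416016) (25.716402053833008, 26.5013484954834) 36.881526947021484
t 160 (213.
[... 903 characters left out ...]
836, 167.27585220336914) (17.338516235351562, 23.409828186035156) 84.74579620361328
blue ((223.45843505859375, 184.55889892578125), (24.432615280151367, 42.442745208740234), 80.21759033203125) [[243, 173], [242, 179], [229, 196], [202, 185], [207, 175], [236, 170]]
cap [[ 0.48847248 -0.26188105  0.092     ]] [[ 0.48725541 -0.26423497  0.092     ]] [[ 4.88458351e-01 -2.61269506e-01  8.84146021e-02  3.45107584e-04]]
line [[ 0.4776072  -0.24236284  0.092     ]
 [ 0.4829466  -0.25556513  0.092     ]]
sh [[ 0.52924631 -0.27019664  0.065     ]
 [ 0.49464506 -0.22083004  0.065     ]
 [ 0.4467393  -0.25614762  0.065     ]
 [ 0.48003676 -0.30704715  0.065     ]
 [ 0.47169952 -0.23741407  0.065     ]]
```

Emit:
{"name": "jog_arm", "arguments": {"moves": [0, -0.8, -0.8, 0, 0, 0, 1, 0, -0.8, -0.8, 0, 0, 0, 1, 0, -0.8, -0.8, 0, 0, 0, 1, 0, -0.8, -0.8, 0, 0, 0, 1, 0, -0.8, -0.8, 0, 0, 0, 1, 0, -0.8, -0.8, 0, 0, 0, 1, 0, -0.8, -0.8, 0, 0, 0, 1, 0, -0.8, -0.8, 0, 0, 0, 1]}}

```text
t: 0.97
eef_pos: [0.1841, 0.5141, 0.3601]
tool_rot: [-0.0, 0.171, 0.985, 0.0]
contact_force: [-0.5, -0.5, 0.5]
gripper_width: 0.997
grasp_force: 0.0
```

Emit:
{"name": "jog_arm", "arguments": {"moves": [0, -0.9, 0, 0, 0, 0, 1, 0, -0.9, 0, 0, 0, 0, 1, 0, -0.9, 0, 0, 0, 0, 1, 0, -0.9, 0, 0, 0, 0, 1, 0, -0.9, 0, 0, 0, 0, 1, 0, -0.5, 0, 0, 0, 0, 1, -1, 0, 0, 0, 0, 0.65, 1, -1, 0, 0, 0, 0, 0.65, 1]}}

```text
t: 1.63
eef_pos: [0.1883, 0.4065, 0.3597]
tool_rot: [0.0, 0.216, 0.976, 0.001]
contact_force: [0.4, 0.6, 0.5]
gripper_width: 0.998
grasp_force: 0.0
```

```bash
cat > st.py <<'E'
from h import *
o=get_obs();p=np.array(o["eef_pos"]);w,x,y,z=o["tool_rot"]
yv=np.array([2*(x*y-w*z),1-2*(x*x+z*z)])
print("t",round(o["t"],2),"p",p.round(4),"r",np.hypot(*p[:2]).round(3),"az",np.degrees(np.arctan2(p[1],p[0])).round(1),"yaw_y",np.degrees(np.arctan2(yv[1],yv[0])).round(2),"q",np.round(o["q"],2),"F",np.round(o["contact_force"],1),"T",np.round(o["torque"],2),"w",round(o["gripper_width"],3),"g",round(o["grasp_force"],1))
E
python3 st.py
```

```text
t 1.63 p [0.1883 0.4065 0.3597] r 0.448 az 65.1 yaw_y 65.07 q [-1.31 -0.02  0.04  1.89  0.    1.26 -0.14] F [0.4 0.6 0.5] T [-0.03 -0.01  0.02] w 0.998 g 0.0
```

Emit:
{"name": "jog_arm", "arguments": {"moves": [-1, 0, 0, 0, 0, 0.65, 1, -1, 0, 0, 0, 0, 0.65, 1, -1, 0, 0, 0, 0, 0.65, 1, -1, 0, 0, 0, 0, 0.65, 1, -1, 0, 0, 0, 0, 0.65, 1, -1, 0, 0, 0, 0, 0.65, 1, -1, 0, 0, 0, 0, 0.65, 1, -1, 0, 0, 0, 0, 0.65, 1]}}

```text
t: 2.3
eef_pos: [0.3214, 0.3161, 0.3593]
tool_rot: [-0.0, 0.391, 0.921, -0.0]
contact_force: [0.2, 0.5, 0.8]
gripper_width: 1.0
grasp_force: 0.0
```

```bash
python3 st.py
```

```text
t 2.3 p [0.3214 0.3161 0.3593] r 0.451 az 44.5 yaw_y 44.03 q [-1.13 -0.02  0.22  1.9   0.    1.26 -0.15] F [0.2 0.5 0.8] T [ 0.04 -0.   -0.05] w 1.0 g 0.0
```

Emit:
{"name": "jog_arm", "arguments": {"moves": [-1, -0.02, 0, 0, 0, 0.65, 1, -1, -0.02, 0, 0, 0, 0.65, 1, -1, -0.02, 0, 0, 0, 0.65, 1, -1, -0.02, 0, 0, 0, 0.65, 1, -1, -0.02, 0, 0, 0, 0.65, 1, -1, -0.02, 0, 0, 0, 0.65, 1, -1, -0.02, 0, 0, 0, 0.65, 1, -1, -0.02, 0, 0, 0, 0.65, 1]}}

```text
t: 2.97
eef_pos: [0.4099, 0.1839, 0.3593]
tool_rot: [0.0, 0.55, 0.835, 0.0]
contact_force: [0.2, -0.6, -0.5]
gripper_width: 1.001
grasp_force: 0.0
```

Emit:
{"name": "jog_arm", "arguments": {"moves": [-1, -0.02, 0, 0, 0, 0.65, 1, -1, -0.02, 0, 0, 0, 0.65, 1, -1, -0.02, 0, 0, 0, 0.65, 1, -1, -0.02, 0, 0, 0, 0.65, 1, -1, -0.02, 0, 0, 0, 0.65, 1, -1, -0.02, 0, 0, 0, 0.65, 1, -1, -0.02, 0, 0, 0, 0.65, 1, -1, -0.02, 0, 0, 0, 0.65, 1]}}

```text
t: 3.63
eef_pos: [0.4457, 0.0287, 0.3593]
tool_rot: [-0.0, 0.692, 0.722, 0.0]
contact_force: [0.2, 0.1, -0.5]
gripper_width: 1.003
grasp_force: 0.0
```

```bash
python3 st.py
```

```text
t 3.63 p [0.4457 0.0287 0.3593] r 0.447 az 3.7 yaw_y 2.44 q [-0.79 -0.06  0.57  1.92  0.03  1.27 -0.19] F [ 0.2  0.1 -0.5] T [0.07 0.   0.01] w 1.003 g 0.0
```

Emit:
{"name": "jog_arm", "arguments": {"moves": [-1, 0, 0, 0, 0, 0.65, 1, -1, 0, 0, 0, 0, 0.65, 1, -1, 0, 0, 0, 0, 0.65, 1, -1, 0, 0, 0, 0, 0.65, 1, -1, 0, 0, 0, 0, 0.65, 1, -1, 0, 0, 0, 0, 0.65, 1, -1, 0, 0, 0, 0, 0.65, 1, -1, 0, 0, 0, 0, 0.65, 1]}}

```text
t: 4.3
eef_pos: [0.4272, -0.1293, 0.3593]
tool_rot: [-0.0, 0.811, 0.585, 0.0]
contact_force: [0.2, 0.5, -0.1]
gripper_width: 0.998
grasp_force: 0.0
```

Emit:
{"name": "jog_arm", "arguments": {"moves": [-1, 0, 0, 0, 0, 0.9, 1, -1, 0.1, 0, 0, 0, 0.9, 1, -1, 0.1, 0, 0, 0, 0.9, 1, -1, 0.2, 0, 0, 0, 0.9, 1, 0, 0, 0, 0, 0, 0.9, 1, 0, 0, 0, 0, 0, 0.9, 1, 0, 0, 0, 0, 0, 0.9, 1, 0, 0, 0, 0, 0, 0.9, 1]}}

```text
t: 4.97
eef_pos: [0.4027, -0.2052, 0.3593]
tool_rot: [-0.0, 0.931, 0.364, -0.0]
contact_force: [0.3, 0.8, 0.1]
gripper_width: 1.001
grasp_force: 0.0
```

```bash
python3 st.py; python3 - <<'E'
from h import *
c=cam("wrist");cv2.imwrite("pics/w1.png",c["color"]);print(c["C"],c["R"].round(2).tolist())
E
```

```text
t 4.97 p [ 0.4027 -0.2052  0.3593] r 0.452 az -27.0 yaw_y -47.29 q [-0.5  -0.07  0.81  1.92  0.06  1.27 -0.54] F [0.3 0.8 0.1] T [ 0.    0.01 -0.06] w 1.001 g 0.0
[ 0.45856583 -0.15453025  0.50244387] [[0.68, -0.74, 0.0], [-0.7, -0.65, 0.29], [-0.21, -0.2, -0.96]]
```

View pics/w1.png

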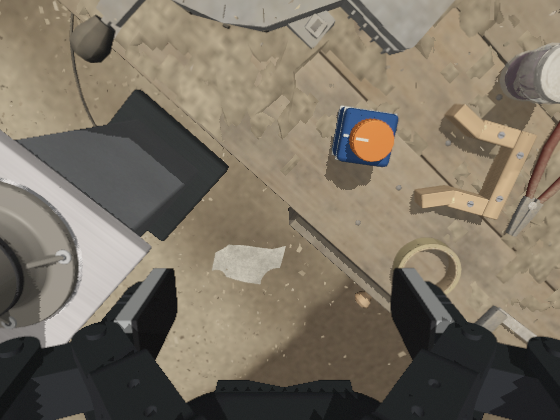

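The wrist view shows the canister at (367,137) with its tick at (346,135), the cap at (374,140) and the jig at (490,165), all clear of the fingers.

```bash
python3 - <<'E'
from h import *
c=cam("wrist");im=c["color"].astype(int);B,G,R=im[...,0],im[...,1],im[...,2]
m=(B>R+30)&(B>G+15);m[:,:300]=0;m[200:]=0
m2=m|((R>150)&(R-B>.6*R));m2[:,:300]=0;m2[200:]=0;m2[:,410:]=0
k=big(m2);print(cv2.minAreaRect(k),cv2.approxPolyDP(cv2.convexHull(k),2,True)[:,0].tolist())
q=cv2.boxPoints(cv2.minAreaRect(k));P=plane(c,q,.065);print(P.round(4),P.mean(0));
for i in range(4):d=P[(i+1)%4]-P[i];print(np.degrees(np.arctan2(d[1],d[0])),np.linalg.norm(d))
o=(R>150)&(R-B>.6*R);o[:,:300]=0;o[200:]=0;o[:,410:]=0;e=cv2.fitEllipse(cv2.convexHull(big(o)));print(e,plane(c,[e[0]],.092))
w=(R>170)&(B>130);w[:100]=0;w[180:]=0;w[:,:335]=0;w[:,400:]=0;n,l,s,ce=cv2.connectedComponentsWithStats(w.astype(np.uint8));print(s,ce.round(1))
# jig: screws and back
sc=[(502,134),(519,155),(494,199),(471,204)];print("screws",plane(c,sc,.032).round(4))
cv2.imwrite("pics/w1z.png",cv2.resize(c["color"][85:225,325:545],None,fx=3.6,fy=3.6,interpolation=cv2.INTER_CUBIC))
E
```

```text
((366.85601806640625, 136.79200744628906), (54.02340316772461, 55.09671401977539), 10.304845809936523) [[347, 108], [397, 116], [393, 143], [386, 165], [338, 158], [337, 150]]
[[ 0.446  -0.2514  0.065 ]
 [ 0.4983 -0.2153  0.065 ]
 [ 0.5322 -0.2686  0.065 ]
 [ 0.4811 -0.3073  0.065 ]] [ 0.48939714 -0.26064493  0.065     ]
34.554519415352054 0.06351550397774683
-57.53181636150219 0.0631639333578458
-142.93105685046223 0.06411510402017306
122.09042747909606 0.06599587108441779
((372.1848449707031, 139.38861083984375), (41.7663688659668, 42.37923812866211), 4.094993591308594) [[ 0.49001383 -0.26007778  0.092     ]]
[[     0      0    560    420 234926]
 [   357    102      4      7     16]
 [   366    103      4      3      7]
 [   340    105      4      4      8]
 [   344    106      5      5     11]
 [   367    109      1      1      1]
 [   370    108      3      2      3]
 [   396    113      2      2      3]
 [   335    124      1      3      3]
 [   343    134      5      3     13]
 [   391    134      9     28    139]
 [   356    137     13      5     37]
 [   389    164      1      1      1]
 [   379    167      4      3     10]
 [   387    170      1      2      2]
 [   395    174      5      6     20]] [[279.4 209.6]
 [358.7 104.8]
 [367.3 104.1]
 [341.  106.4]
 [345.6 107.5]
 [367.  109. ]
 [371.  108.3]
 [396.3 113.7]
 [335.  125. ]
 [345.3 135. ]
 [395.9 148.5]
 [361.7 139. ]
 [389.  164. ]
 [380.5 167.8]
 [387.  170.5]
 [397.4 176.4]]
screws [[ 0.6092 -0.3915  0.032 ]
 [ 0.6072 -0.4289  0.032 ]
 [ 0.5491 -0.4523  0.032 ]
 [ 0.5242 -0.4354  0.032 ]]
```

View pics/w1z.png

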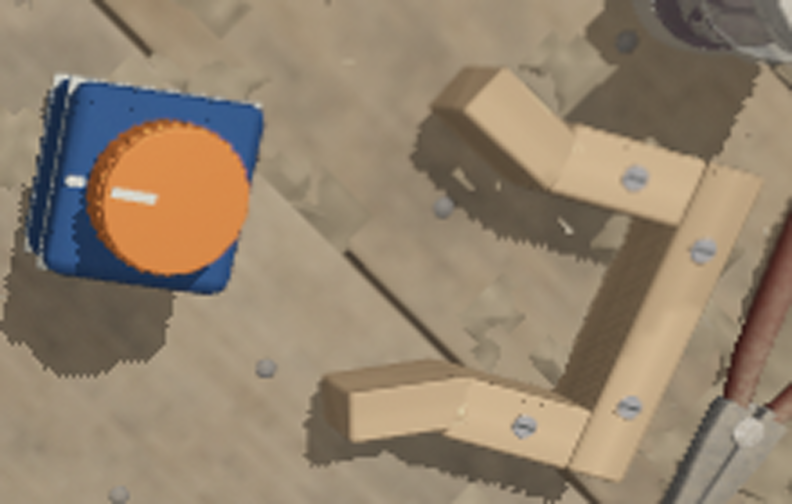

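The zoom shows the shoulder edges, with rounded corners near (75,83), (262,105), (222,293) and (48,270). The screws are at (635,178), (704,251), (629,408) and (524,426).

```bash
python3 - <<'E'
from h import *
c=cam("wrist");Z=lambda p:(np.array(p,float)+.5)/3.6-.5+[325,85]
P=plane(c,Z([(635,178),(704,251),(629,408),(524,426)]),.032)[:,:2];print(P.round(4))
for a,b in((0,3),(1,2)):
    d=P[a]-P[b];print("jig yaw",np.degrees(np.arctan2(d[1],d[0]))-90,np.linalg.norm(d))
I=plane(c,Z([(711,165),(763,178),(614,480),(566,468)]),.032)[:,:2];print(I.round(4),(I[0]+I[3])/2,(I[1]+I[2])/2)
d=I[1]-I[2];print(np.degrees(np.arctan2(d[1],d[0]))-90)
E4=plane(c,Z([(80,83),(262,105),(222,293),(46,270)]),.065)[:,:2];print(E4.round(4),E4.mean(0))
for i in range(4):d=E4[(i+1)%4]-E4[i];print(np.degrees(np.arctan2(d[1],d[0])),np.linalg.norm(d))
L=plane(c,Z([(111,192),(157,200)]),.092)[:,:2];d=L[1]-L[0];print("line",L,np.degrees(np.arctan2(d[1],d[0])))
print("tick",plane(c,Z([(75,182)]),.065))
E
```

```text
[[ 0.6096 -0.3893]
 [ 0.6103 -0.4279]
 [ 0.5565 -0.4553]
 [ 0.5259 -0.4326]]
jig yaw -62.62446676882951 0.09419876043298633
jig yaw -62.98093257933078 0.060388645882010754
[[ 0.6301 -0.405 ]
 [ 0.6396 -0.4219]
 [ 0.5353 -0.4739]
 [ 0.5261 -0.457 ]] [ 0.57812794 -0.43100765] [ 0.58742875 -0.44789041]
-63.51871474500299
[[ 0.4975 -0.2183]
 [ 0.5325 -0.2663]
 [ 0.4822 -0.3023]
 [ 0.4475 -0.2533]] [ 0.48992548 -0.26006439]
-53.926614888419905 0.05938318830077219
-144.40752380095188 0.06181352342833151
125.3016434883667 0.05998710942518073
35.024106758998066 0.06101360924773566
line [[ 0.47889068 -0.24468604]
 [ 0.48683288 -0.25688617]] -56.93614796277237
tick [[ 0.47447089 -0.23962416  0.065     ]]
```

Emit:
{"name": "jog_arm", "arguments": {"moves": [0, 0, 0.5, 0, 0, 0.92, 1, 0, 0, 0.5, 0, 0, 0.92, 1, 0.32, 0.8, 0.8, 0, 0, 0, 1, 0.32, 0.8, 0.8, 0, 0, 0, 1, 0.32, 0.8, 0.8, 0, 0, 0, 1, 0.32, 0.8, 0.8, 0, 0, 0, 1, 0.32, 0.8, 0.8, 0, 0, 0, 1, 0.32, 0.8, 0.8, 0, 0, 0, 1]}}

```text
t: 5.78
eef_pos: [0.4911, -0.2603, 0.2421]
tool_rot: [0.0, 0.952, 0.308, -0.0]
contact_force: [0.5, 0.5, 0.6]
gripper_width: 1.001
grasp_force: 0.0
```

Emit:
{"name": "jog_arm", "arguments": {"moves": [0, 0, 1, 0, 0, 0, 1, 0, 0, 1, 0, 0, 0, 1, 0, 0, 1, 0, 0, 0, 1, 0, 0, 1, 0, 0, 0, 1, 0, 0, 1, 0, 0, 0, 1, 0, 0, 0, 0, 0, 0, 1, 0, 0, 0, 0, 0, 0, 1, 0, 0, 0, 0, 0, 0, 1]}}

```text
t: 6.45
eef_pos: [0.4909, -0.2603, 0.1443]
tool_rot: [0.001, 0.952, 0.307, 0.0]
contact_force: [0.2, -0.3, 0.1]
gripper_width: 1.0
grasp_force: 0.0
```

```bash
python3 st.py; python3 - <<'E'
from h import *
c=cam("wrist");a=cam("scene")
cv2.imwrite("pics/w2.png",np.vstack([c["color"][::1,:560][:420]])) 
b=cv2.resize(a["color"][80:290,120:400],(560,420));cv2.imwrite("pics/m2.png",cv2.resize(np.hstack([c["color"],b]),(800,300)))
E
```

```text
t 6.45 p [ 0.4909 -0.2603  0.1443] r 0.556 az -27.9 yaw_y -54.25 q [-0.2   0.48  0.75  1.96 -0.43  0.86 -0.16] F [ 0.2 -0.3  0.1] T [-0.02  0.06 -0.05] w 1.0 g 0.0
```

View pics/m2.png

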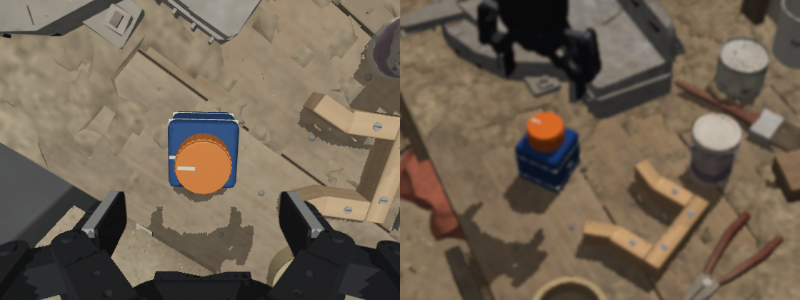

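The fingers straddle the canister evenly and squarely, with its centre at (204,155) between the tips at 125 and 280. I'll descend.

Emit:
{"name": "jog_arm", "arguments": {"moves": [0, 0, 0.9, 0, 0, 0, 1, 0, 0, 0.9, 0, 0, 0, 1, 0, 0, 0.9, 0, 0, 0, 1, 0, 0, 0.9, 0, 0, 0, 1, 0, 0, 0.9, 0, 0, 0, 1, 0, 0, 0.9, 0, 0, 0, 1, 0, 0, 0, 0, 0, 0, 1, 0, 0, 0, 0, 0, 0, 1]}}

```text
t: 7.22
eef_pos: [0.4906, -0.2597, 0.0358]
tool_rot: [-0.0, 0.952, 0.307, -0.0]
contact_force: [0.2, 0.4, 1.2]
gripper_width: 1.0
grasp_force: 0.0
```

Emit:
{"name": "jog_arm", "arguments": {"moves": [0, 0, 0, 0, 0, 0, 0.6, 0, 0, 0, 0, 0, 0, 0.6, 0, 0, 0, 0, 0, 0, 0.6, 0, 0, 0, 0, 0, 0, 0.6, 0, 0, 0, 0, 0, 0, 0.6, 0, 0, 0, 0, 0, 0, 0.6, 0, 0, 0, 0, 0, 0, 0.6, 0, 0, 0, 0, 0, 0, 0.6], "grip_force": 20}}

```text
t: 7.88
eef_pos: [0.4915, -0.2602, 0.0368]
tool_rot: [0.001, 0.952, 0.307, 0.001]
contact_force: [-0.4, 0.3, 7.2]
gripper_width: 0.75
grasp_force: 22.6
```

```bash
python3 st.py
```

```text
t 7.88 p [ 0.4915 -0.2602  0.0368] r 0.556 az -27.9 yaw_y -54.26 q [-0.08  0.63  0.61  2.02 -0.58  0.67 -0.04] F [-0.4  0.3  7.2] T [0.08 0.2  0.07] w 0.75 g 22.6
```

Emit:
{"name": "jog_arm", "arguments": {"moves": [0, 0, 0, 0, 0, 0.71, 0.6, 0, 0, 0, 0, 0, 0.71, 0.6, 0, 0, 0, 0, 0, 0.71, 0.6, 0, 0.3, 0, 0, 0, 0, 0.6, 0, 0.6, 0, 0, 0, 0, 0.6, 0, 0.6, 0, 0, 0, 0, 0.6, 0, 0.6, 0, 0, 0, 0, 0.6, 0, 0.4, 0, 0, 0, 0, 0.6]}}

```text
t: 8.55
eef_pos: [0.5137, -0.3036, 0.0362]
tool_rot: [-0.001, 0.972, 0.236, 0.0]
contact_force: [-2.9, 6.4, 12.4]
gripper_width: 0.746
grasp_force: 24.2
```

```bash
python3 st.py; python3 - <<'E'
from h import *
for n in("top","wrist"):
    c=cam(n);cv2.imwrite(f"pics/{n}3.png",c["color"])
a=cv2.imread("pics/top3.png")[150:300,170:370];b=cv2.imread("pics/wrist3.png")
cv2.imwrite("pics/m3.png",np.hstack([cv2.resize(a,(400,300)),cv2.resize(b,(400,300))]))
E
```

```text
t 8.55 p [ 0.5137 -0.3036  0.0362] r 0.597 az -30.6 yaw_y -62.76 q [-0.03  0.7   0.64  1.92 -0.61  0.73 -0.13] F [-2.9  6.4 12.4] T [ 1.59  0.8  -0.05] w 0.746 g 24.2
```

View pics/m3.png

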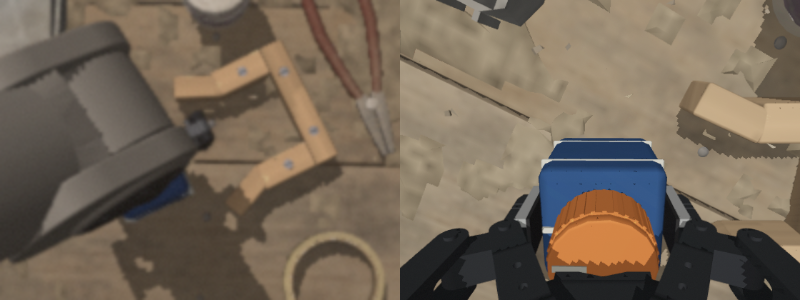

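The canister is gripped square at wrist view (600,210) and lines up with the jig ahead. I'll keep pushing.

Emit:
{"name": "jog_arm", "arguments": {"moves": [0, 0.5, 0, 0, 0, 0, 0.6, 0, 0.5, 0, 0, 0, 0, 0.6, 0, 0.5, 0, 0, 0, 0, 0.6, 0, 0.5, 0, 0, 0, 0, 0.6, 0, 0.4, 0, 0, 0, 0, 0.6, 0, 0.3, 0, 0, 0, 0, 0.6, 0, 0.3, 0, 0, 0, 0, 0.6, 0, 0, 0, 0, 0, 0, 0.6]}}

```text
t: 9.32
eef_pos: [0.5413, -0.3576, 0.036]
tool_rot: [0.0, 0.972, 0.235, 0.0]
contact_force: [-0.1, 0.5, 5.1]
gripper_width: 0.745
grasp_force: 26.0
```

```bash
python3 st.py
```

```text
t 9.32 p [ 0.5413 -0.3576  0.036 ] r 0.649 az -33.5 yaw_y -62.78 q [ 0.05  0.76  0.64  1.79 -0.61  0.8  -0.1 ] F [-0.1  0.5  5.1] T [ 0.46  0.09 -0.03] w 0.745 g 26.0
```

Emit:
{"name": "jog_arm", "arguments": {"moves": [0, 0.2, 0, 0, 0, 0, 0.6, 0, 0.2, 0, 0, 0, 0, 0.6, 0, 0.2, 0, 0, 0, 0, 0.6, 0, 0.2, 0, 0, 0, 0, 0.6, 0, 0.2, 0, 0, 0, 0, 0.6, 0, 0.2, 0, 0, 0, 0, 0.6, 0, 0, 0, 0, 0, 0, 0.6, 0, 0, 0, 0, 0, 0, 0.6]}}

```text
t: 9.98
eef_pos: [0.5521, -0.3783, 0.036]
tool_rot: [0.0, 0.972, 0.235, 0.0]
contact_force: [-0.5, 0.9, 5.5]
gripper_width: 0.744
grasp_force: 26.0
```

```bash
python3 st.py; python3 - <<'E'
from h import *
a=cam("scene")["color"][100:310,170:450];b=cam("wrist")["color"]
cv2.imwrite("pics/m4.png",np.hstack([cv2.resize(a,(400,300)),cv2.resize(b,(400,300))]))
E
```

```text
t 9.98 p [ 0.5521 -0.3783  0.036 ] r 0.669 az -34.4 yaw_y -62.76 q [ 0.08  0.79  0.64  1.73 -0.61  0.83 -0.09] F [-0.5  0.9  5.5] T [0.57 0.18 0.01] w 0.744 g 26.0
```

View pics/m4.png

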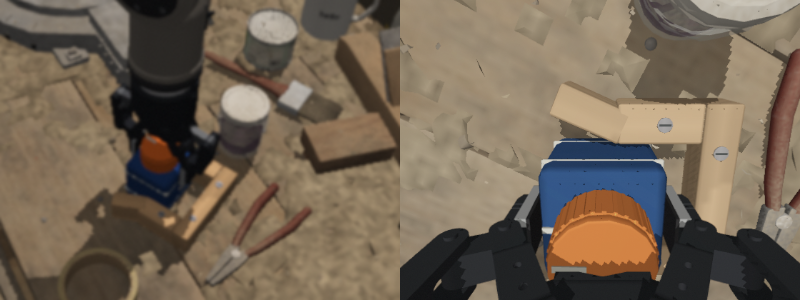

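The canister is inside the flared guides, square, with the front finger above the back stop. I'll open slightly so that only the rear finger pushes.

Emit:
{"name": "jog_arm", "arguments": {"moves": [0, 0, 0, 0, 0, 0, 0.8, 0, 0, 0, 0, 0, 0, 0.8, 0, 0.2, 0, 0, 0, 0, 0.8, 0, 0.2, 0, 0, 0, 0, 0.8, 0, 0.2, 0, 0, 0, 0, 0.8, 0, 0.2, 0, 0, 0, 0, 0.8, 0, 0.2, 0, 0, 0, 0, 0.8, 0, 0, 0, 0, 0, 0, 0.8]}}

```text
t: 10.75
eef_pos: [0.5611, -0.3978, 0.0352]
tool_rot: [0.001, 0.972, 0.235, 0.0]
contact_force: [0.2, 0.5, 0.3]
gripper_width: 0.8
grasp_force: 0.0
```

```bash
python3 st.py
```

```text
t 10.75 p [ 0.5611 -0.3978  0.0352] r 0.688 az -35.3 yaw_y -62.81 q [ 0.11  0.81  0.64  1.69 -0.61  0.85 -0.09] F [0.2 0.5 0.3] T [-0.01 -0.05 -0.04] w 0.8 g 0.0
```

Emit:
{"name": "jog_arm", "arguments": {"moves": [0, 0.06, 0, 0, 0, 0, 0.8, 0, 0.06, 0, 0, 0, 0, 0.8, 0, 0.06, 0, 0, 0, 0, 0.8, 0, 0.06, 0, 0, 0, 0, 0.8, 0, 0.06, 0, 0, 0, 0, 0.8, 0, 0.06, 0, 0, 0, 0, 0.8, 0, 0, 0, 0, 0, 0, 0.8, 0, 0, 0, 0, 0, 0, 0.8]}}

```text
t: 11.42
eef_pos: [0.5641, -0.4026, 0.0352]
tool_rot: [-0.0, 0.972, 0.235, -0.0]
contact_force: [-1.7, 3.7, 0.9]
gripper_width: 0.801
grasp_force: 2.2
```

```bash
python3 st.py
```

```text
t 11.42 p [ 0.5641 -0.4026  0.0352] r 0.693 az -35.5 yaw_y -62.77 q [ 0.12  0.82  0.64  1.67 -0.61  0.86 -0.09] F [-1.7  3.7  0.9] T [ 0.81  0.49 -0.05] w 0.801 g 2.2
```

Emit:
{"name": "jog_arm", "arguments": {"moves": [0, 0.05, 0, 0, 0, 0, 0.8, 0, 0.05, 0, 0, 0, 0, 0.8, 0, 0.05, 0, 0, 0, 0, 0.8, 0, 0, 0, 0, 0, 0, 0.8, 0, 0, 0, 0, 0, 0, 0.8, 0, 0, 0, 0, 0, 0, 0.8, 0, 0, 0, 0, 0, 0, 0.8, 0, 0, 0, 0, 0, 0, 0.8]}}

```text
t: 12.08
eef_pos: [0.5644, -0.4028, 0.0345]
tool_rot: [-0.003, 0.972, 0.236, -0.001]
contact_force: [-4.8, 9.9, 4.4]
gripper_width: 0.798
grasp_force: 5.5
```

```bash
python3 st.py
```

```text
t 12.08 p [ 0.5644 -0.4028  0.0345] r 0.693 az -35.5 yaw_y -62.74 q [ 0.12  0.82  0.63  1.67 -0.61  0.87 -0.09] F [-4.8  9.9  4.4] T [1.97 1.18 0.03] w 0.798 g 5.5
```

The force climbs with no travel, so it's home against the stop. I'll back off, open and rise above the cap.

Emit:
{"name": "jog_arm", "arguments": {"moves": [0, -0.1, 0, 0, 0, 0, 1, 0, -0.05, 0, 0, 0, 0, 1, 0, 0, 0, 0, 0, 0, 1, 0, 0, 0, 0, 0, 0, 1, 0, 0, -0.5, 0, 0, 0, 1, 0, 0, -1, 0, 0, 0, 1, 0, 0, -1, 0, 0, 0, 1, 0, 0, -1, 0, 0, 0, 1]}}

```text
t: 12.75
eef_pos: [0.5641, -0.4036, 0.1069]
tool_rot: [0.0, 0.972, 0.235, 0.0]
contact_force: [-0.1, -0.1, 0.2]
gripper_width: 1.002
grasp_force: 0.0
```

Emit:
{"name": "jog_arm", "arguments": {"moves": [0, 0, -1, 0, 0, 0, 1, 0, 0, -1, 0, 0, 0, 1, 0, 0, -0.5, 0, 0, 0, 1, 0, 0, 0, 0, 0, 0, 1, 0, 0, 0, 0, 0, 0, 1, 0, 0, 0, 0, 0, 0, 1, 0, 0, 0, 0, 0, 0, 1, 0, 0, 0, 0, 0, 0, 1]}}

```text
t: 13.42
eef_pos: [0.5637, -0.4025, 0.154]
tool_rot: [-0.001, 0.972, 0.235, -0.001]
contact_force: [0.6, 0.5, -0.2]
gripper_width: 0.998
grasp_force: 0.0
```

```bash
python3 st.py; python3 - <<'E'
from h import *
c=cam("wrist");s=cam("scene");im=c["color"]
B,G,R=[im[...,i].astype(int) for i in range(3)]
o=(R>150)&(R-B>.6*R);k=big(o);e=cv2.fitEllipse(cv2.convexHull(k));print(e,plane(c,[e[0]],.092),plane(c,[e[0]],.088))
cv2.imwrite("pics/m5.png",np.hstack([cv2.resize(s["color"][100:310,170:450],(360,270)),cv2.resize(im,(360,270))]))
cv2.imwrite("pics/w5.png",im)
E
```

```text
t 13.42 p [ 0.5637 -0.4025  0.154 ] r 0.693 az -35.5 yaw_y -62.78 q [ 0.06  0.69  0.73  1.61 -0.51  1.04 -0.16] F [ 0.6  0.5 -0.2] T [0.01 0.04 0.01] w 0.998 g 0.0
((280.3161926269531, 225.35015869140625), (74.73049926757812, 76.71769714355469), 93.93626403808594) [[ 0.56341878 -0.4005925   0.092     ]] [[ 0.56209684 -0.40122259  0.088     ]]
```

View pics/w5.png

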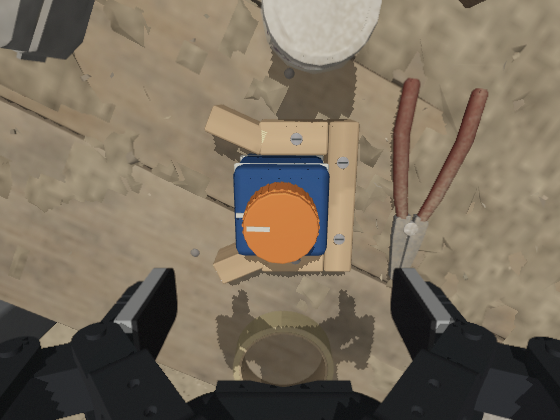

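The canister is flush on the back stop between the cheeks, at wrist view (282,207), with the cap at (281,228). I'll descend with a small forward bias and grip the cap.

Emit:
{"name": "jog_arm", "arguments": {"moves": [-0.03, 0.15, 0.7, 0, 0, 0, 1, 0, 0, 0.7, 0, 0, 0, 1, 0, 0, 0.7, 0, 0, 0, 1, 0, 0, 0.7, 0, 0, 0, 1, 0, 0, 0.7, 0, 0, 0, 1, 0, 0, 0.65, 0, 0, 0, 1, 0, 0, 0, 0, 0, 0, 1, 0, 0, 0, 0, 0, 0, 1]}}

```text
t: 14.18
eef_pos: [0.5644, -0.4055, 0.0711]
tool_rot: [-0.001, 0.972, 0.235, -0.001]
contact_force: [0.5, -0.2, 1.0]
gripper_width: 0.999
grasp_force: 0.0
```

Emit:
{"name": "jog_arm", "arguments": {"moves": [0, 0, 0, 0, 0, 0, 0.4, 0, 0, 0, 0, 0, 0, 0.4, 0, 0, 0, 0, 0, 0, 0.4, 0, 0, 0, 0, 0, 0, 0.4, 0, 0, 0, 0, 0, 0, 0.4, 0, 0, 0, 0, 0, 0, 0.4, 0, 0, 0, 0, 0, 0, 0.4, 0, 0, 0, 0, 0, 0, 0.4], "grip_force": 40}}

```text
t: 14.85
eef_pos: [0.5641, -0.4033, 0.0728]
tool_rot: [-0.003, 0.972, 0.236, -0.0]
contact_force: [-4.2, 7.3, 7.2]
gripper_width: 0.53
grasp_force: 39.7
```

```bash
python3 st.py
```

```text
t 14.85 p [ 0.5641 -0.4033  0.0728] r 0.693 az -35.6 yaw_y -62.74 q [ 0.1   0.78  0.67  1.65 -0.58  0.92 -0.11] F [-4.2  7.3  7.2] T [ 1.67  1.11 -0.04] w 0.53 g 39.7
```

Emit:
{"name": "jog_arm", "arguments": {"moves": [0, 0, 0, 0, 0, -0.5, 0.4, 0, 0, 0, 0, 0, -0.5, 0.4, 0, 0, 0, 0, 0, -0.5, 0.4, 0, 0, 0, 0, 0, -0.5, 0.4, 0, 0, 0, 0, 0, 0, 0.4, 0, 0, 0, 0, 0, 0, 0.4, 0, 0, 0, 0, 0, 0, 0.4, 0, 0, 0, 0, 0, 0, 0.4]}}

```text
t: 15.52
eef_pos: [0.5637, -0.4029, 0.0728]
tool_rot: [-0.003, 0.953, 0.303, -0.0]
contact_force: [-5.6, 9.3, 8.5]
gripper_width: 0.527
grasp_force: 39.9
```

```bash
python3 st.py
```

```text
t 15.52 p [ 0.5637 -0.4029  0.0728] r 0.693 az -35.6 yaw_y -54.76 q [ 0.12  0.77  0.63  1.65 -0.55  0.91  0.01] F [-5.6  9.3  8.5] T [ 1.98  1.45 -0.16] w 0.527 g 39.9
```

Emit:
{"name": "jog_arm", "arguments": {"moves": [0, 0, 0, 0, 0, -0.5, 0.4, 0, 0, 0, 0, 0, -0.5, 0.4, 0, 0, 0, 0, 0, -0.5, 0.4, 0, 0, 0, 0, 0, 0, 0.4, 0, 0, 0, 0, 0, 0, 0.4, 0, 0, 0, 0, 0, 0, 0.4, 0, 0, 0, 0, 0, 0, 0.4, 0, 0, 0, 0, 0, 0, 0.4]}}

```text
t: 16.18
eef_pos: [0.5636, -0.4027, 0.0729]
tool_rot: [-0.004, 0.936, 0.352, -0.0]
contact_force: [-6.8, 10.3, 10.7]
gripper_width: 0.527
grasp_force: 40.1
```

```bash
python3 st.py
```

```text
t 16.18 p [ 0.5636 -0.4027  0.0729] r 0.693 az -35.5 yaw_y -48.76 q [ 0.14  0.76  0.61  1.65 -0.52  0.91  0.1 ] F [-6.8 10.3 10.7] T [ 2.2   1.55 -0.09] w 0.527 g 40.1
```

Emit:
{"name": "jog_arm", "arguments": {"moves": [0, 0, 0, 0, 0, -0.5, 0.4, 0, 0, 0, 0, 0, -0.5, 0.4, 0, 0, 0, 0, 0, -0.5, 0.4, 0, 0, 0, 0, 0, 0, 0.4, 0, 0, 0, 0, 0, 0, 0.4, 0, 0, 0, 0, 0, 0, 0.4, 0, 0, 0, 0, 0, 0, 0.4, 0, 0, 0, 0, 0, 0, 0.4]}}

```text
t: 16.85
eef_pos: [0.5626, -0.403, 0.0729]
tool_rot: [-0.004, 0.916, 0.4, -0.001]
contact_force: [-9.2, 10.6, 10.8]
gripper_width: 0.53
grasp_force: 40.2
```

```bash
python3 st.py
```

```text
t 16.85 p [ 0.5626 -0.403   0.0729] r 0.692 az -35.6 yaw_y -42.81 q [ 0.15  0.75  0.58  1.65 -0.5   0.9   0.18] F [-9.2 10.6 10.8] T [ 2.19  2.02 -0.3 ] w 0.53 g 40.2
```

Emit:
{"name": "jog_arm", "arguments": {"moves": [0, 0, 0, 0, 0, -0.5, 0.4, 0, 0, 0, 0, 0, -0.5, 0.4, 0, 0, 0, 0, 0, 0, 0.4, 0, 0, 0, 0, 0, 0, 0.4, 0, 0, 0, 0, 0, 0, 0.4, 0, 0, 0, 0, 0, 0, 0.4, 0, 0, 0, 0, 0, 0, 0.4, 0, 0, 0, 0, 0, 0, 0.4]}}

```text
t: 17.52
eef_pos: [0.5622, -0.4029, 0.0728]
tool_rot: [-0.004, 0.902, 0.432, -0.001]
contact_force: [-9.4, 10.9, 11.6]
gripper_width: 0.522
grasp_force: 40.3
```

```bash
python3 st.py; python3 - <<'E'
from h import *
# numeric look: angle of the white line / blue edges in the wrist picture
c=cam("wrist");im=c["color"].astype(int);B,G,R=im[...,0],im[...,1],im[...,2]
b=(B>R+30)&(B>G+15);k=big(b);print("blue area",b.sum(),cv2.boundingRect(k))
P=plane(c,cv2.approxPolyDP(cv2.convexHull(k),2,True)[:,0],.065)[:,:2]
print(P.round(4))
for i in range(len(P)):
    d=P[(i+1)%len(P)]-P[i]
    if np.linalg.norm(d)>.02:print(np.linalg.norm(d).round(4),np.degrees(np.arctan2(d[1],d[0])).round(1))
E
```

```text
t 17.52 p [ 0.5622 -0.4029  0.0728] r 0.692 az -35.6 yaw_y -38.83 q [ 0.16  0.74  0.56  1.65 -0.49  0.9   0.24] F [-9.4 10.9 11.6] T [ 2.29  2.27 -0.31] w 0.522 g 40.3
blue area 7512 (207, 180, 158, 87)
[[ 0.5361 -0.3812]
 [ 0.5709 -0.3612]
 [ 0.5753 -0.3614]
 [ 0.5801 -0.3669]
 [ 0.6013 -0.404 ]
 [ 0.6018 -0.4116]
 [ 0.5993 -0.415 ]
 [ 0.5921 -0.4191]
 [ 0.584  -0.4158]]
0.0402 29.8
0.0428 -60.3
0.0591 144.2
```

```bash
python3 - <<'E'
from h import *
def an(c,name):
    im=c["color"].astype(int);B,G,R=im[...,0],im[...,1],im[...,2]
    b=(B>R+30)&(B>G+15);k=big(b);P=plane(c,cv2.approxPolyDP(cv2.convexHull(k),2,True)[:,0],.065)[:,:2]
    for i in range(len(P)):
        d=P[(i+1)%len(P)]-P[i]
        if np.linalg.norm(d)>.02:print(name,"edge",np.linalg.norm(d).round(4),np.degrees(np.arctan2(d[1],d[0])).round(1))
    o=(R>130)&(R-B>.55*R);k=big(o);x,y,w,h=cv2.boundingRect(k);print("cap box",x,y,w,h,cv2.contourArea(k))
    hull=np.zeros(o.shape,np.uint8);cv2.fillConvexPoly(hull,cv2.convexHull(k),1);wm=((hull>0)&(B>120)&(R>140)&(abs(R-B)<70)).astype(np.uint8)
    n,l,s,ce=cv2.connectedComponentsWithStats(wm)
    for i in range(1,n):
        if s[i,4]>8:
            v,u=np.where(l==i);Q=plane(c,np.c_[u,v],.092)[:,:2];m=Q.mean(0);d=np.linalg.svd(Q-m)[2][0];print("white",s[i],m.round(4),np.degrees(np.arctan2(d[1],d[0])).round(1))
c=cam("wrist");an(c,"now")
E
```

```text
now edge 0.0402 29.8
now edge 0.0468 -60.0
now edge 0.0586 144.2
cap box 225 226 116 128 11635.0
white [229 300  37   9 274] [ 0.5505 -0.3965] -42.0
```

Emit:
{"name": "jog_arm", "arguments": {"moves": [0, 0, 0, 0, 0, -0.5, 0.4, 0, 0, 0, 0, 0, -0.5, 0.4, 0, 0, 0, 0, 0, -0.5, 0.4, 0, 0, 0, 0, 0, -0.5, 0.4, 0, 0, 0, 0, 0, 0, 0.4, 0, 0, 0, 0, 0, 0, 0.4, 0, 0, 0, 0, 0, 0, 0.4, 0, 0, 0, 0, 0, 0, 0.4]}}

```text
t: 18.28
eef_pos: [0.5632, -0.4033, 0.0734]
tool_rot: [-0.003, 0.869, 0.494, -0.0]
contact_force: [-8.7, 8.8, 14.0]
gripper_width: 0.524
grasp_force: 40.3
```

```bash
cat > an.py <<'E'
from h import *
c=cam("wrist")
im=c["color"].astype(int);B,G,R=im[...,0],im[...,1],im[...,2]
b=(B>R+30)&(B>G+15);k=big(b);P=plane(c,cv2.approxPolyDP(cv2.convexHull(k),2,True)[:,0],.065)[:,:2]
for i in range(len(P)):
    d=P[(i+1)%len(P)]-P[i]
    if np.linalg.norm(d)>.02:print("edge",np.linalg.norm(d).round(4),np.degrees(np.arctan2(d[1],d[0])).round(1),P[i].round(4))
o=(R>130)&(R-B>.55*R);k=big(o)
hull=np.zeros(o.shape,np.uint8);cv2.fillConvexPoly(hull,cv2.convexHull(k),1);wm=((hull>0)&(B>120)&(R>140)&(abs(R-B)<70)).astype(np.uint8)
n,l,s,ce=cv2.connectedComponentsWithStats(wm)
for i in range(1,n):
    if s[i,4]>8:
        v,u=np.where(l==i);Q=plane(c,np.c_[u,v],.092)[:,:2];m=Q.mean(0);d=np.linalg.svd(Q-m)[2][0];print("white",s[i],m.round(4),np.degrees(np.arctan2(d[1],d[0])).round(1))
E
python3 st.py;python3 an.py
```

```text
t 18.28 p [ 0.5632 -0.4033  0.0734] r 0.693 az -35.6 yaw_y -30.77 q [ 0.18  0.73  0.53  1.65 -0.45  0.89  0.36] F [-8.7  8.8 14. ] T [2.18 1.95 0.01] w 0.524 g 40.3
edge 0.0455 29.3 [ 0.5303 -0.3842]
edge 0.0447 -60.3 [ 0.5783 -0.3639]
edge 0.073 151.6 [ 0.5945 -0.4188]
white [229 300  37   9 270] [ 0.5505 -0.3992] -33.9
```

No slip and the torque has fallen to zero, so this is the loosening way.

Emit:
{"name": "jog_arm", "arguments": {"moves": [0, 0, 0, 0, 0, -0.9, 0.4, 0, 0, 0, 0, 0, -0.9, 0.4, 0, 0, 0, 0, 0, -0.9, 0.4, 0, 0, 0, 0, 0, -0.9, 0.4, 0, 0, 0, 0, 0, -0.9, 0.4, 0, 0, 0, 0, 0, -0.9, 0.4, 0, 0, 0, 0, 0, -0.9, 0.4, 0, 0, 0, 0, 0, -0.9, 0.4]}}

```text
t: 19.0
eef_pos: [0.5616, -0.4024, 0.0734]
tool_rot: [-0.005, 0.718, 0.696, 0.0]
contact_force: [-13.9, 14.1, 19.2]
gripper_width: 0.525
grasp_force: 40.7
```

```bash
python3 st.py;python3 an.py
```

```text
t 19.0 p [ 0.5616 -0.4024  0.0734] r 0.691 az -35.6 yaw_y -1.84 q [ 0.26  0.71  0.4   1.64 -0.34  0.87  0.77] F [-13.9  14.1  19.2] T [ 2.87  3.05 -0.21] w 0.525 g 40.7
edge 0.0616 -178.5 [ 0.5871 -0.4003]
edge 0.0462 29.5 [ 0.5258 -0.3848]
edge 0.0395 -60.5 [ 0.5762 -0.3642]
white [229 300  36   9 241] [ 0.5486 -0.4057] -5.6
```

Emit:
{"name": "jog_arm", "arguments": {"moves": [0.05, -0.05, 0, 0, 0, 0, 0.4, 0.06, -0.05, 0, 0, 0, 0, 0.4, 0, 0, -0.1, 0, 0, 0, 0.4, 0, 0, -0.1, 0, 0, 0, 0.4, 0, 0, -0.1, 0, 0, 0, 0.4, 0, 0, -0.1, 0, 0, 0, 0.4, 0, 0, 0, 0, 0, 0, 0.4, 0, 0, 0, 0, 0, 0, 0.4]}}

```text
t: 19.72
eef_pos: [0.563, -0.4034, 0.0805]
tool_rot: [-0.0, 0.719, 0.695, 0.0]
contact_force: [-3.6, 3.6, 1.6]
gripper_width: 0.523
grasp_force: 41.3
```

```bash
python3 st.py;python3 an.py
```

```text
t 19.72 p [ 0.563  -0.4034  0.0805] r 0.693 az -35.6 yaw_y -1.98 q [ 0.26  0.69  0.41  1.64 -0.34  0.87  0.76] F [-3.6  3.6  1.6] T [ 0.91  0.78 -0.01] w 0.523 g 41.3
edge 0.0505 -179.7 [ 0.5901 -0.405 ]
edge 0.044 26.4 [ 0.5318 -0.3813]
edge 0.0408 -63.7 [ 0.5805 -0.3666]
white [229 300  37   9 253] [ 0.5492 -0.4109] -5.2
```

It lifts freely with no load. I'll raise it to height.

Emit:
{"name": "jog_arm", "arguments": {"moves": [0, 0, -0.4, 0, 0, 0, 0.4, 0, 0, -0.6, 0, 0, 0, 0.4, 0, 0, -0.9, 0, 0, 0, 0.4, 0, 0, -0.9, 0, 0, 0, 0.4, 0, 0, -0.9, 0, 0, 0, 0.4, 0, 0, -0.9, 0, 0, 0, 0.4, 0, 0, -0.6, 0, 0, 0, 0.4, 0, 0, -0.4, 0, 0, 0, 0.4]}}

```text
t: 20.43
eef_pos: [0.5644, -0.4053, 0.1957]
tool_rot: [0.003, 0.719, 0.695, 0.0]
contact_force: [-0.1, -1.1, -0.0]
gripper_width: 0.523
grasp_force: 41.1
```

Emit:
{"name": "jog_arm", "arguments": {"moves": [0, 0, 0, 0, 0, 0, 0.4, 0, 0, 0, 0, 0, 0, 0.4, 0, 0, 0, 0, 0, 0, 0.4, 0, 0, 0, 0, 0, 0, 0.4, 0, 0, 0, 0, 0, 0, 0.4, 0, 0, 0, 0, 0, 0, 0.4, 0, 0, 0, 0, 0, 0, 0.4, 0, 0, 0, 0, 0, 0, 0.4]}}

```text
t: 21.1
eef_pos: [0.563, -0.4036, 0.192]
tool_rot: [-0.0, 0.719, 0.695, -0.0]
contact_force: [-0.4, 1.1, 0.0]
gripper_width: 0.521
grasp_force: 41.1
```

```bash
python3 st.py;python3 an.py; python3 - <<'E'
from h import *
# canister vs jig, same wrist picture and scene picture
for n in("wrist","scene"):
    c=cam(n);im=c["color"].astype(int);B,G,R=im[...,0],im[...,1],im[...,2]
    b=(B>R+30)&(B>G+15);k=big(b);print(n,"blue",plane(c,cv2.approxPolyDP(cv2.convexHull(k),2,True)[:,0],.065)[:,:2].round(4).tolist())
    h=cv2.cvtColor(c["color"],cv2.COLOR_BGR2HSV);m=cv2.inRange(h,(8,70,140),(20,150,255));m=cv2.morphologyEx(m,cv2.MORPH_OPEN,np.ones((3,3)))
    for k in sorted(cv2.findContours(m,cv2.RETR_EXTERNAL,cv2.CHAIN_APPROX_NONE)[0],key=cv2.contourArea)[-4:]:
        if cv2.contourArea(k)>60:print("ply",cv2.contourArea(k),plane(c,cv2.approxPolyDP(k,2,True)[:,0],.032)[:,:2].round(3).tolist())
    o=(R>130)&(R-B>.6*R);k=big(o);print("cap",cv2.boundingRect(k),proj(c,[[.563,-.4034,.2]]))
E
```

```text
t 21.1 p [ 0.563  -0.4036  0.192 ] r 0.693 az -35.6 yaw_y -1.98 q [ 0.22  0.58  0.46  1.57 -0.28  1.06  0.72] F [-0.4  1.1  0. ] T [-0.04 -0.   -0.01] w 0.521 g 41.1
edge 0.0396 -61.9 [ 0.5734 -0.3553]
edge 0.0232 -68.9 [ 0.5921 -0.3902]
edge 0.0333 -150.8 [ 0.6004 -0.4118]
edge 0.0281 -171.7 [ 0.5714 -0.428 ]
edge 0.0471 116.7 [ 0.5436 -0.432 ]
edge 0.0463 24.2 [ 0.5312 -0.3743]
white [229 300  37   9 161] [ 0.5313 -0.48  ] -6.9
wrist blue [[0.5735, -0.3553], [0.5914, -0.3879], [0.6005, -0.4118], [0.5714, -0.428], [0.5437, -0.4321], [0.5225, -0.39], [0.5221, -0.3854], [0.5312, -0.3743]]
ply 429.5 [[0.623, -0.265], [0.622, -0.281], [0.626, -0.291], [0.63, -0.292], [0.633, -0.284], [0.63, -0.278], [0.631, -0.266]]
ply 1370.0 [[0.492, -0.375], [0.479, -0.392], [0.505, -0.413], [0.503, -0.416], [0.524, -0.455], [0.528, -0.456], [0.53, -0.449], [0.526, -0.446], [0.525, -0.438], [0.519, -0.435], [0.52, -0.43], [0.514, -0.416], [0.507, -0.414], [0.51, -0.41], [0.505, -0.402], [0.51, -0.385], [0.498, -0.374]]
ply 2462.5 [[0.798, -0.41], [0.785, -0.407], [0.783, -0.412], [0.771, -0.407], [0.
[... 2683 characters left out ...]
 [0.165, 0.336], [0.183, 0.326], [0.164, 0.323], [0.151, 0.234], [0.167, 0.222], [0.15, 0.227], [0.147, 0.206], [0.163, 0.19], [0.145, 0.188], [0.136, 0.127], [0.143, 0.142], [0.153, 0.143], [0.151, 0.127], [0.162, 0.09], [0.171, 0.081], [0.165, 0.068], [0.163, 0.023], [0.191, 0.031], [0.195, 0.052], [0.188, 0.062], [0.209, 0.082], [0.202, 0.1], [0.205, 0.108], [0.223, 0.099], [0.223, 0.068], [0.235, 0.086], [0.247, 0.072], [0.251, 0.091], [0.245, 0.113], [0.253, 0.12], [0.254, 0.157], [0.264, 0.171], [0.26, 0.185], [0.286, 0.191], [0.272, 0.202], [0.285, 0.241], [0.275, 0.25], [0.294, 0.293], [0.29, 0.332], [0.314, 0.366], [0.323, 0.352]]
cap (290, 150, 19, 13) [[299.69418638 164.90981671]]
```

```bash
python3 - <<'E'
from h import *
from scipy.spatial.transform import Rotation as Ro
o=get_obs();c=cam("wrist")
def T(p,q): M=np.eye(4);M[:3,:3]=Ro.from_quat([q[1],q[2],q[3],q[0]]).as_matrix();M[:3,3]=p;return M
W=np.eye(4);W[:3,:3]=c["R"];W[:3,3]=c["t"]
X=W@T(o["eef_pos"],o["tool_rot"])            # cam<-tool, fixed
a=np.radians(-62.78);y=a; q5=[0,np.cos((y+np.pi/2)/2),np.sin((y+np.pi/2)/2),0]
yv=T([0,0,0],q5)[:3,1];
if abs(np.degrees(np.arctan2(yv[1],yv[0]))+62.78)>1:q5=[0,.972,.235,0]
W5=X@np.linalg.inv(T([.5637,-.4025,.154],q5));d=dict(c);d["R"]=W5[:3,:3];d["t"]=W5[:3,3];d["C"]=-d["R"].T@d["t"];d["color"]=cv2.imread("pics/w5.png")
J=np.array([[.457,-.889],[.889,.457]])
for n,k in(("home",d),("now",c)):
    im=k["color"].astype(int);B,G,R=im[...,0],im[...,1],im[...,2]
    m=(B>R+30)&(B>G+15);cs=max(cv2.findContours(m.astype(np.uint8),cv2.RETR_EXTERNAL,cv2.CHAIN_APPROX_NONE)[0],key=cv2.contourArea)
    print(n,"blue",(plane(k,cv2.approxPolyDP(cv2.convexHull(cs),2,True)[:,0],.065)[:,:2]@J.T).round(4).tolist())
    h=cv2.cvtColor(k["color"],cv2.COLOR_BGR2HSV);m=cv2.inRange(h,(8,70,140),(20,150,255));m=cv2.morphologyEx(m,cv2.MORPH_OPEN,np.ones((3,3)))
    for q in cv2.findContours(m,cv2.RETR_EXTERNAL,cv2.CHAIN_APPROX_NONE)[0]:
        P=plane(k,cv2.approxPolyDP(q,2,True)[:,0],.032)[:,:2]@J.T
        if cv2.contourArea(q)>300 and abs(P.mean(0)-[.63,.313]).max()<.08:print("  ply",P.round(3).tolist())
E
```

```text
home blue [[0.644, 0.3466], [0.6461, 0.3427], [0.6464, 0.2931], [0.6445, 0.2864], [0.5865, 0.2865], [0.5846, 0.291], [0.586, 0.3454], [0.5913, 0.3486], [0.6401, 0.3486]]
  ply [[0.561, 0.262], [0.568, 0.245], [0.599, 0.259], [0.6, 0.257], [0.605, 0.257], [0.599, 0.263], [0.59, 0.264], [0.581, 0.271]]
  ply [[0.67, 0.372], [0.651, 0.373], [0.65, 0.37], [0.651, 0.277], [0.649, 0.268], [0.637, 0.263], [0.632, 0.257], [0.648, 0.257], [0.649, 0.265], [0.65, 0.257], [0.671, 0.257], [0.67, 0.362], [0.674, 0.365], [0.671, 0.366]]
  ply [[0.561, 0.369], [0.562, 0.366], [0.602, 0.35], [0.648, 0.351], [0.647, 0.373], [0.601, 0.373], [0.599, 0.371], [0.568, 0.384]]
now blue [[0.578, 0.3475], [0.6169, 0.3485], [0.6399, 0.3461], [0.642, 0.3415], [0.6414, 0.3117], [0.6327, 0.2859], [0.5856, 0.2863], [0.5806, 0.2885], [0.5756, 0.3012]]
  ply [[0.559, 0.268], [0.56, 0.259], [0.567, 0.246], [0.598, 0.26], [0.6, 0.257], [0.645, 0.258], [0.646, 0.261], [0.641, 0.266], [0.63, 0.267], [0.624, 0.263], [0.62, 0.266], [0.611, 0.264], [0.605, 0.267], [0.603, 0.265], [0.593, 0.267], [0.588, 0.265], [0.578, 0.272], [0.576, 0.278], [0.56, 0.272]]
  ply [[0.566, 0.385], [0.558, 0.368], [0.591, 0.354], [0.601, 0.351], [0.642, 0.351], [0.648, 0.354], [0.648, 0.349], [0.654, 0.345], [0.656, 0.349], [0.663, 0.349], [0.664, 0.342], [0.654, 0.34], [0.654, 0.311], [0.657, 0.31], [0.668, 0.318], [0.668, 0.373], [0.651, 0.374], [0.647, 0.369], [0.643, 0.374], [0.599, 0.374], [0.597, 0.372]]
```

```bash
python3 - <<'E'
from h import *
s=cam("scene");now=cv2.resize(s["color"][100:310,170:450],(360,270));old=cv2.imread("pics/m5.png")[:,:360]
S=360/280
pr=lambda P:(proj(s,P)-[170,100]+.5)*S-.5
J=lambda x,y,z:[.5645+.457*x+.889*y,-.4040-.889*x+.457*y,z]
# expected pixel shift per -1 mm..: 5 mm back along jig x
print("5mm back =",(pr([J(-.005,0,.05)])-pr([J(0,0,.05)])).round(2))
def go(n,pts):
    q=pr(pts);x0,y0=np.floor(q.min(0)).astype(int);x1,y1=np.ceil(q.max(0)).astype(int)
    a=old[y0:y1,x0:x1].astype(np.float32);b=now[y0:y1,x0:x1].astype(np.float32)
    g=lambda i:cv2.cvtColor(i.astype(np.uint8),cv2.COLOR_BGR2GRAY).astype(np.float32)
    M=np.eye(2,3,dtype=np.float32);cc,M=cv2.findTransformECC(g(a),g(b),M,cv2.MOTION_TRANSLATION,(3,100,1e-6))
    print(n,(x0,y0,x1,y1),"ecc",cc,M[:,2],"phase",cv2.phaseCorrelate(g(a),g(b),cv2.createHanningWindow(a.shape[1::-1],cv2.CV_32F)))
    return a,b
go("jig back",[J(.033,-.055,.032),J(.055,.055,.032),J(.033,-.055,.0)])
go("canister -y/+x faces",[J(-.036,-.036,.07),J(.036,-.036,.036),J(.036,.02,.066),J(-.036,-.036,.036)])
for n,i in(("old",old),("now",now)):
    B,G,R=[i[...,k].astype(int) for k in range(3)];m=(B>R+25)&(B>G+15);k=big(m);print(n,cv2.approxPolyDP(cv2.convexHull(k),1.5,True)[:,0].tolist(),cv2.contourArea(k))
E
```

```text
5mm back = [[-3.06 -1.75]]
jig back (np.int64(158), np.int64(157), np.int64(217), np.int64(217)) ecc 0.9912907504121906 [ 0.04917555 -0.15970506] phase ((-0.1828882403938472, -0.22222612316782175), 0.9575780500306024)
canister -y/+x faces (np.int64(125), np.int64(153), np.int64(194), np.int64(195)) ecc 0.952241260145509 [-0.01787292 -0.24209245] phase ((-0.6863370657233503, -0.5982734902842282), 0.6382469671743888)
old [[187, 148], [184, 159], [169, 178], [165, 180], [156, 177], [130, 160], [130, 154], [139, 144], [181, 144]] 720.5
now [[151, 129], [155, 129], [186, 147], [183, 158], [170, 174], [162, 179], [129, 159], [129, 153]] 1187.5
```

The canister looks about 2 mm back from the stop in both views, probably dragged while the cap was turned. I'll mend it by nudging it home with the finger's back while holding the cap: first move behind it and turn.

Emit:
{"name": "jog_arm", "arguments": {"moves": [0.83, -0.46, 0, 0, 0, 0, 0.4, 0.83, -0.46, 0, 0, 0, 0, 0.4, 0.83, -0.46, 0, 0, 0, 0, 0.4, 0.83, -0.46, 0, 0, 0, 0, 0.4, 0.83, -0.46, 0, 0, 0, 0, 0.4, 0, 0, 0, 0, 0, 0.95, 0.4, 0, 0, 0, 0, 0, 0.95, 0.4, 0, 0, 0, 0, 0, 0.95, 0.4], "grip_force": 50}}

```text
t: 22.02
eef_pos: [0.52, -0.3187, 0.1926]
tool_rot: [0.0, 0.786, 0.619, 0.0]
contact_force: [0.2, -0.7, -0.4]
gripper_width: 0.522
grasp_force: 54.2
```

Emit:
{"name": "jog_arm", "arguments": {"moves": [0, 0, 0, 0, 0, 0.95, 0.4, 0, 0, 0, 0, 0, 0.95, 0.4, 0, 0, 0, 0, 0, 0.95, 0.4, 0, 0, 0, 0, 0, 0.95, 0.4, 0, 0, 0, 0, 0, 0.95, 0.4, 0, 0, 0, 0, 0, 0.95, 0.4, 0, 0, 0, 0, 0, 0.95, 0.4, 0, 0, 0, 0, 0, 0.95, 0.4]}}

```text
t: 22.68
eef_pos: [0.52, -0.3191, 0.1924]
tool_rot: [0.0, 0.92, 0.391, 0.0]
contact_force: [-0.6, -0.5, -0.4]
gripper_width: 0.522
grasp_force: 54.2
```

Emit:
{"name": "jog_arm", "arguments": {"moves": [0, 0, 0, 0, 0, 0.95, 0.4, 0, 0, 0, 0, 0, 0.95, 0.4, 0, 0, 0, 0, 0, 0.95, 0.4, 0, 0, 0, 0, 0, 0.95, 0.4, 0, 0, 0, 0, 0, 0.95, 0.4, 0, 0, 0, 0, 0, 0, 0.4, 0, 0, 0, 0, 0, 0, 0.4, 0, 0, 0, 0, 0, 0, 0.4]}}

```text
t: 23.35
eef_pos: [0.52, -0.3191, 0.1924]
tool_rot: [0.0, 0.972, 0.236, 0.0]
contact_force: [-0.8, -0.2, -1.3]
gripper_width: 0.523
grasp_force: 54.2
```

```bash
python3 st.py; python3 - <<'E'
from h import *
c=cam("wrist");im=c["color"].astype(int);B,G,R=im[...,0],im[...,1],im[...,2]
J=np.array([[.457,-.889],[.889,.457]])
m=(B>R+30)&(B>G+15);k=big(m);A=cv2.approxPolyDP(cv2.convexHull(k),2,True)[:,0];print("blue",(plane(c,A,.065)[:,:2]@J.T).round(4).tolist(),A.tolist())
h=cv2.cvtColor(c["color"],cv2.COLOR_BGR2HSV);m=cv2.inRange(h,(8,70,140),(20,150,255));m=cv2.morphologyEx(m,cv2.MORPH_OPEN,np.ones((3,3)))
for q in cv2.findContours(m,cv2.RETR_EXTERNAL,cv2.CHAIN_APPROX_NONE)[0]:
    P=plane(c,cv2.approxPolyDP(q,2,True)[:,0],.032)[:,:2]@J.T
    if cv2.contourArea(q)>300 and abs(P.mean(0)-[.63,.313]).max()<.08:print("  ply",P.round(3).tolist())
E
```

```text
t 23.35 p [ 0.52   -0.3191  0.1924] r 0.61 az -31.5 yaw_y -62.67 q [-0.08  0.49  0.73  1.79 -0.38  1.   -0.3 ] F [-0.8 -0.2 -1.3] T [-0.09  0.04 -0.03] w 0.523 g 54.2
blue [[0.5736, 0.3534], [0.6199, 0.3541], [0.64, 0.3459], [0.6409, 0.2963], [0.6388, 0.2871], [0.5876, 0.287], [0.5795, 0.2904], [0.5709, 0.3061], [0.5716, 0.3489]] [[354, 149], [417, 148], [443, 159], [436, 222], [432, 233], [367, 233], [357, 229], [347, 210], [351, 155]]
  ply [[0.717, 0.381], [0.709, 0.38], [0.705, 0.373], [0.702, 0.376], [0.701, 0.359], [0.709, 0.37], [0.723, 0.365]]
  ply [[0.566, 0.385], [0.559, 0.368], [0.599, 0.351], [0.646, 0.351], [0.647, 0.354], [0.648, 0.346], [0.654, 0.345], [0.66, 0.35], [0.665, 0.345], [0.662, 0.34], [0.657, 0.339], [0.657, 0.29], [0.664, 0.287], [0.662, 0.28], [0.657, 0.279], [0.654, 0.273], [0.644, 0.272], [0.643, 0.266], [0.629, 0.267], [0.627, 0.263], [0.618, 0.266], [0.588, 0.265], [0.578, 0.272], [0.561, 0.265], [0.566, 0.252], [0.584, 0.254], [0.596, 0.26], [0.669, 0.258], [0.669, 0.277], [0.673, 0.276], [0.674, 0.282], [0.669, 0.283], [0.669, 0.374], [0.649, 0.374], [0.648, 0.369], [0.645, 0.374], [0.598, 0.375], [0.597, 0.371]]
```

Emit:
{"name": "jog_arm", "arguments": {"moves": [0, 0, 1, 0, 0, 0, 0.4, 0, 0, 1, 0, 0, 0, 0.4, 0, 0, 1, 0, 0, 0, 0.4, 0, 0, 1, 0, 0, 0, 0.4, 0, 0, 1, 0, 0, 0, 0.4, 0, 0, 1, 0, 0, 0, 0.4, 0, 0, 1, 0, 0, 0, 0.4, 0, 0, 0.5, 0, 0, 0, 0.4]}}

```text
t: 24.07
eef_pos: [0.519, -0.3183, 0.0401]
tool_rot: [-0.001, 0.972, 0.236, -0.001]
contact_force: [-0.2, 0.9, -0.8]
gripper_width: 0.525
grasp_force: 54.2
```

Emit:
{"name": "jog_arm", "arguments": {"moves": [0, 0, 0, 0, 0, 0, 0.4, 0, 0.12, 0, 0, 0, 0, 0.4, 0, 0.12, 0, 0, 0, 0, 0.4, 0, 0.12, 0, 0, 0, 0, 0.4, 0, 0.12, 0, 0, 0, 0, 0.4, 0, 0.12, 0, 0, 0, 0, 0.4, 0, 0.12, 0, 0, 0, 0, 0.4, 0, 0, 0, 0, 0, 0, 0.4]}}

```text
t: 24.73
eef_pos: [0.5269, -0.3326, 0.0426]
tool_rot: [0.0, 0.972, 0.235, 0.0]
contact_force: [-0.2, -0.3, -0.9]
gripper_width: 0.521
grasp_force: 54.2
```

```bash
python3 st.py
```

```text
t 24.73 p [ 0.5269 -0.3326  0.0426] r 0.623 az -32.3 yaw_y -62.79 q [ 0.05  0.7   0.58  1.85 -0.54  0.76 -0.17] F [-0.2 -0.3 -0.9] T [0.01 0.   0.03] w 0.521 g 54.2
```

Along-axis position is now 0.5365, with contact expected near 0.545. I'll step slowly.

Emit:
{"name": "jog_arm", "arguments": {"moves": [0, 0.07, 0, 0, 0, 0, 0.4, 0, 0.07, 0, 0, 0, 0, 0.4, 0, 0.07, 0, 0, 0, 0, 0.4, 0, 0.07, 0, 0, 0, 0, 0.4, 0, 0.07, 0, 0, 0, 0, 0.4, 0, 0, 0, 0, 0, 0, 0.4, 0, 0, 0, 0, 0, 0, 0.4, 0, 0, 0, 0, 0, 0, 0.4]}}

```text
t: 25.4
eef_pos: [0.5297, -0.3381, 0.0422]
tool_rot: [-0.0, 0.972, 0.235, -0.0]
contact_force: [0.5, -0.3, -0.1]
gripper_width: 0.522
grasp_force: 54.2
```

```bash
python3 st.py
```

```text
t 25.4 p [ 0.5297 -0.3381  0.0422] r 0.628 az -32.5 yaw_y -62.78 q [ 0.06  0.71  0.58  1.84 -0.54  0.76 -0.16] F [ 0.5 -0.3 -0.1] T [ 0.01 -0.04  0.02] w 0.522 g 54.2
```

Emit:
{"name": "jog_arm", "arguments": {"moves": [0, 0.05, 0, 0, 0, 0, 0.4, 0, 0.05, 0, 0, 0, 0, 0.4, 0, 0.05, 0, 0, 0, 0, 0.4, 0, 0.05, 0, 0, 0, 0, 0.4, 0, 0, 0, 0, 0, 0, 0.4, 0, 0, 0, 0, 0, 0, 0.4, 0, 0, 0, 0, 0, 0, 0.4, 0, 0, 0, 0, 0, 0, 0.4]}}

```text
t: 26.07
eef_pos: [0.531, -0.3404, 0.0419]
tool_rot: [-0.001, 0.972, 0.236, -0.0]
contact_force: [-3.4, 5.6, 1.8]
gripper_width: 0.524
grasp_force: 58.3
```

```bash
python3 st.py
```

```text
t 26.07 p [ 0.531  -0.3404  0.0419] r 0.631 az -32.7 yaw_y -62.75 q [ 0.06  0.71  0.58  1.83 -0.54  0.77 -0.16] F [-3.4  5.6  1.8] T [ 0.88  0.53 -0.02] w 0.524 g 58.3
```

Emit:
{"name": "jog_arm", "arguments": {"moves": [0, 0.05, 0, 0, 0, 0, 0.4, 0, 0.05, 0, 0, 0, 0, 0.4, 0, 0, 0, 0, 0, 0, 0.4, 0, 0, 0, 0, 0, 0, 0.4, 0, 0, 0, 0, 0, 0, 0.4, 0, 0, 0, 0, 0, 0, 0.4, 0, 0, 0, 0, 0, 0, 0.4, 0, 0, 0, 0, 0, 0, 0.4]}}

```text
t: 26.73
eef_pos: [0.5312, -0.3405, 0.0414]
tool_rot: [-0.003, 0.972, 0.236, -0.001]
contact_force: [-4.3, 8.2, 3.7]
gripper_width: 0.52
grasp_force: 61.4
```

```bash
python3 st.py; python3 - <<'E'
from h import *
s=cam("scene");now=cv2.resize(s["color"][100:310,170:450],(360,270));old=cv2.imread("pics/m5.png")[:,:360]
for n,i in(("old",old),("now",now)):
    B,G,R=[i[...,k].astype(int) for k in range(3)];m=(B>R+25)&(B>G+15);k=big(m);print(n,cv2.approxPolyDP(cv2.convexHull(k),1.5,True)[:,0].tolist())
E
```

```text
t 26.73 p [ 0.5312 -0.3405  0.0414] r 0.631 az -32.7 yaw_y -62.72 q [ 0.06  0.71  0.58  1.82 -0.54  0.77 -0.16] F [-4.3  8.2  3.7] T [ 1.59  0.86 -0.07] w 0.52 g 61.4
old [[187, 148], [184, 159], [169, 178], [165, 180], [156, 177], [130, 160], [130, 154], [139, 144], [181, 144]]
now [[154, 129], [188, 149], [185, 158], [171, 175], [164, 180], [130, 159], [130, 155], [138, 144]]
```

It's stiffly home and the scene mask matches the reference. I'll back off, rise, and return over the neck.

Emit:
{"name": "jog_arm", "arguments": {"moves": [0, -0.3, 0, 0, 0, 0, 0.4, 0, -0.7, 0, 0, 0, 0, 0.4, 0, 0, -1, 0, 0, 0, 0.4, 0, 0, -1, 0, 0, 0, 0.4, 0, 0, -1, 0, 0, 0, 0.4, 0, 0, -1, 0, 0, 0, 0.4, 0, 0, -1, 0, 0, 0, 0.4, 0, 0, -1, 0, 0, 0, 0.4]}}

```text
t: 27.45
eef_pos: [0.5235, -0.3263, 0.1636]
tool_rot: [0.001, 0.972, 0.235, 0.0]
contact_force: [0.6, -0.0, 0.1]
gripper_width: 0.52
grasp_force: 54.2
```

Emit:
{"name": "jog_arm", "arguments": {"moves": [0, 0, -1, 0, 0, 0, 0.4, 0, 0, -0.5, 0, 0, 0, 0.4, 0, 0.8, 0, 0, 0, 0, 0.4, 0, 0.8, 0, 0, 0, 0, 0.4, 0, 0.8, 0, 0, 0, 0, 0.4, 0, 0.8, 0, 0, 0, 0, 0.4, 0, 0.8, 0, 0, 0, 0, 0.4, 0, 0, 0, 0, 0, 0, 0.4]}}

```text
t: 28.12
eef_pos: [0.5603, -0.3998, 0.192]
tool_rot: [0.002, 0.972, 0.234, -0.0]
contact_force: [0.2, -0.3, 0.3]
gripper_width: 0.528
grasp_force: 54.2
```

```bash
python3 st.py
```

```text
t 28.12 p [ 0.5603 -0.3998  0.192 ] r 0.688 az -35.5 yaw_y -62.88 q [ 0.07  0.62  0.7   1.59 -0.44  1.08 -0.21] F [ 0.2 -0.3  0.3] T [-0.01  0.03  0.03] w 0.528 g 54.2
```

Emit:
{"name": "jog_arm", "arguments": {"moves": [0, 0.2, 0, 0, 0, 0, 0.4, 0, 0, 0, 0, 0, 0, 0.4, 0, 0, 0, 0, 0, 0, 0.4, 0, 0, 0, 0, 0, 0, 0.4, 0, 0, 0, 0, 0, 0, 0.4, 0, 0, 0, 0, 0, 0, 0.4, 0, 0, 0, 0, 0, 0, 0.4, 0, 0, 0, 0, 0, 0, 0.4]}}

```text
t: 28.78
eef_pos: [0.5618, -0.4001, 0.1924]
tool_rot: [-0.0, 0.972, 0.235, 0.0]
contact_force: [-0.2, -0.7, 0.4]
gripper_width: 0.521
grasp_force: 54.2
```

```bash
python3 st.py; python3 an.py; python3 - <<'E'
from h import *
s=cam("scene");now=cv2.resize(s["color"][100:310,170:450],(360,270));old=cv2.imread("pics/m5.png")[:,:360]
for n,i in(("old",old),("now",now)):
    B,G,R=[i[...,k].astype(int) for k in range(3)];m=(B>R+25)&(B>G+15);k=big(m);print(n,cv2.approxPolyDP(cv2.convexHull(k),1.5,True)[:,0].tolist())
t=cam("top");im=t["color"].astype(int);o=(im[...,2]>130)&(im[...,2]-im[...,0]>.6*im[...,2]);print("top orange",o.sum())
E
```

```text
t 28.78 p [ 0.5618 -0.4001  0.1924] r 0.69 az -35.5 yaw_y -62.76 q [ 0.07  0.63  0.7   1.59 -0.44  1.09 -0.21] F [-0.2 -0.7  0.4] T [-0.02 -0.06 -0.  ] w 0.521 g 54.2
edge 0.0473 -61.9 [ 0.5838 -0.3622]
edge 0.045 -152.9 [ 0.6006 -0.4162]
edge 0.0585 115.5 [ 0.5499 -0.4399]
edge 0.055 27.8 [ 0.5247 -0.387 ]
white [229 300  37   9 270] [ 0.4812 -0.4108] -66.5
old [[187, 148], [184, 159], [169, 178], [165, 180], [156, 177], [130, 160], [130, 154], [139, 144], [181, 144]]
now [[154, 129], [184, 145], [188, 150], [185, 158], [166, 179], [157, 177], [130, 159], [130, 154]]
top orange 0
```

Emit:
{"name": "jog_arm", "arguments": {"moves": [0, 0.2, 0, 0, 0, 0, 0.4, 0, 0, 0, 0, 0, 0, 0.4, 0, 0, 0, 0, 0, 0, 0.4, 0, 0, 0, 0, 0, 0, 0.4, 0, 0, 0, 0, 0, 0, 0.4, 0, 0, 0, 0, 0, 0, 0.4, 0, 0, 0, 0, 0, 0, 0.4, 0, 0, 0, 0, 0, 0, 0.4]}}

```text
t: 29.6
eef_pos: [0.5636, -0.4039, 0.1923]
tool_rot: [-0.0, 0.972, 0.235, 0.0]
contact_force: [0.8, 0.4, -0.3]
gripper_width: 0.523
grasp_force: 54.2
```

```bash
python3 st.py; python3 -c "
from station import *
print(hand_in())"
```

```text
t 29.6 p [ 0.5636 -0.4039  0.1923] r 0.693 az -35.6 yaw_y -62.78 q [ 0.08  0.63  0.7   1.58 -0.44  1.09 -0.21] F [ 0.8  0.4 -0.3] T [-0.04 -0.04  0.  ] w 0.523 g 54.2
the job is handed in; nothing more can be done
None
```

I handed the job in at 29.6 s: the canister is home in the jig and the cap, which came loose anticlockwise (right-hand thread), is held about 10 cm above the neck. The canister had slipped back about 2 mm during unscrewing, so I nudged it home again with a finger while holding the cap; I did not re-check the nail jar, masking tape and pliers at the end.

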